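# Put the label printer back into service after a roll change

### The arm

A 6-joint arm with a two-finger parallel gripper is mounted at the origin on the work surface. World frame = base frame: x ahead of the robot, y to its left, z up, the work surface at z = 0. Lengths are in m, angles in rad, forces in N, time in s.
With the tool pointing down it reaches from about 0.275 to 0.825 m from the base axis. Payload 5.2 kg.
Tool frame: the origin (TCP) lies on the centre line of the jaws, within the pads' length; the fingertips stand 14 mm ahead of it and the grasp point (between the pads) lies 5 mm behind it; z points along the fingers, x is the direction in which the jaws open and shut, and the axes are right-handed (so a half turn about z gives the same grasp; the last joint's range is limited). The gripper opens to 93 mm and grips with 3 to 60 N. Pads are 15 mm wide; open, the fingers measure 128 mm over their backs; the gripper's body (75 mm by 188 mm) begins 65 mm behind the grasp point.
Start: joints at [-1.373, 0.259, 1.535, -0, 1.348, -0.203], TCP at [0.215, -0.506, 0.233] pointing down, gripper open.
Joint ranges: [-3.14, 3.14], [-0.91, 2.08], [0.19, 2.58], [-1.22, 4.36], [0.22, 2.71], [-3.12, 3.12]. Speed limits (rad/s): [2.57, 2.57, 3.14, 3.14, 3.14, 3.14].

### API

Orientations are given as a unit quaternion [w, x, y, z].
In Python, from rig import * gives the robot as it stands.
- The arm moves only by the tool servo_tool, never from a script. Its argument "targets" is a list that holds one entry, the list of rows, each a list of 5 numbers: the opening, from -1 (shut) to 1 (fully open), then the shift along the tool's x, y, z in mm, then the turn about the tool's z in degrees. In form: [[[claw, dx, dy, dz, turn], ...]]. A call has exactly 5 rows; each row is the pose to reach, as a shift and turn from the pose commanded when the call began, along the tool's axes at that moment; what a row does not reach only later rows make up. A row lasts 1/12 s, in which the tool goes at most 41.7 mm and 7.16 degrees, less where a joint would pass 70% of its speed; a pose out of reach is approached as far as the arm can. A call with a gripper value outside its range is refused whole. The fingers move at their own pace and stop on an object; the grip force is fixed at half the most. Time passes only in rows, so rows that repeat a pose let the fingers close, or fill a call up. It gives the time, the measured TCP pose, the force and the opening at its end, in the units of the state.
- read_state(): the state, without advancing time (a new reading comes with each control period).
- snapshot(name): name is "side" or "top" or "wrist"; returns a dict with "img" (400x640x3 uint8, red, green, blue), "range_z" (400x640 float32, m along the optical axis (not along the pixel's ray), 0 where there is no reading), "fx", "fy", "cx", "cy" (pixels), "rvec" (rotation vector, rad) and "tvec" (3), from world to camera coordinates, as OpenCV has them. Camera axes: x right, y down, z forward; pixel columns grow to the right and rows downward; lengths in m; the calibration is good to about 2 mm. A picture is of the moment at which its call begins.
- job_done(): hands the job in, once; it reports no verdict.
The state is a dict: "clock": time; "qpos": joint angles; "dq": joint speeds; "joint_efforts": joint torques, N m; "eef_pos": TCP position; "ee_rot": TCP orientation; "wrist_force": force on the tool from outside, world axes, zero at the start; "torque": the same for the moment, N m; "grip_width": finger opening in m.
Only numpy, scipy, OpenCV 4.12 (cv2) and the standard library are available. Lean on these libraries where they do the work, as an engineer would, in place of code of your own. Each camera call takes 0.05 s, during which the arm holds its last target.

### The job

The shop's label printer has just been given a new roll and its lid still stands open. Working only by pushing with the closed fingers, push the lid down until it latches fully shut, then switch the printer on by pressing the raised front half of its power rocker, and last press the large round feed button all the way down and let it come back up. Do not press the small round pause button, and do not shift or lift the printer or the goods standing round it.

Things in the scene. Friction and masses are not known exactly. Their poses are not given: they have to be found in the camera images.
- printer: loose 2.6 kg label printer, 260 mm deep (x), 230 wide (y), 144 high. Origin: centre of underside; x from its front (label slot, robot side) to its rear, z up. Paper bay and lid at y -35 to 115 mm. At y -115 to -35 a column, its flat light-grey deck at z = 138, carries on the line y = -75 the feed button (x = -85), pause button (x = -35) and power rocker (x = 55)
- lid (a joint): lid angle, rad: 0 = fully shut and latched, larger = open (starts at 0.55 to 1.0, end stop 1.45). It stays where left above 0.5; a weak spring lifts an unlatched lid from the last 0.3 rad. Pushing it takes 1 to 3 N at lid_press; over the last 9 mm two spring catches need about 8 N there before they snap over and hold it at 0
- lid_hinge (a point): point on the lid's hinge axis (parallel to the printer's y), mid-width of the lid, at the printer's rear: printer x = 112, y = 40, z = 128 mm. The lid's front edge rises and swings back about it as it opens
- lid_press (a point): point on the lid's outer skin, mid-width, 32 mm behind its front edge; with the lid shut 198 mm in front of the hinge axis and 16 mm above it; moves with the lid. The lid is a flat panel 236 mm long, 150 mm wide with a clear window in its middle. Shut, its skin is level, 144 mm above the counter
- rocker (a joint): power rocker angle in rad: 0 = off (front half raised), 0.3 = on (front half down and level, rear half risen 6 mm above it at its end). It snaps over past the middle (0.15) and stays
- rocker_front (a point): middle of the top face of the rocker's front half, 12 mm from its pivot. Black V-shaped cap 40 mm long (printer's x, pivot at x = 55), 24 wide, in a grey bezel 50 by 34 mm, top 141 mm above the counter. Off: this point 150.5 mm high, face sloping up to the front by 0.3 rad; pushed straight down with 6 to 8 N it snaps on, face then level, 147 mm high
- feed (a joint): feed button travel in m: 0 = up, 0.005 = fully down; springs back, 4 N holds it fully down
- feed_top (a point): centre of the top face of the feed button, the large round black button nearest the front of the deck, 26 mm across, standing 9 mm above the deck (147 mm above the counter) in a ring 36 mm across and 1.5 mm high; pressed straight down
- pause (a joint): pause button travel in m: 0 = up, 0.003 = fully down; not to be pressed
- pause_top (a point): centre of the top face of the pause button, the small round black button 14 mm across and 6 mm above the deck, between feed button and rocker
- pickle_jar: green glass jar 76 mm across, 118 mm high; bystander; stands loose on the counter near the printer, origin at the centre of its underside, z up; to be left alone
- jam_jar: amber jar 68 mm across, 92 mm high; bystander; stands loose on the counter near the printer, origin at the centre of its underside, z up; to be left alone
- tin_can: can 74 mm across, 105 mm high; bystander; stands loose on the counter near the printer, origin at the centre of its underside, z up; to be left alone
- syrup_bottle: slim amber bottle 58 mm across, 165 mm high, behind the printer; bystander; stands loose on the counter near the printer, origin at the centre of its underside, z up; to be left alone
- roll_core: cardboard core of the old roll, upright tube 40 mm across, 105 mm high, in front of the printer; bystander; stands loose on the counter near the printer, origin at the centre of its underside, z up; to be left alone
- card_reader: card reader lying flat, 165 by 78 mm, 42 mm high; bystander; stands loose on the counter near the printer, origin at the centre of its underside, z up; to be left alone
- tape_stand: tape dispenser 150 by 62 mm, 94 mm high over its tape roll; bystander; stands loose on the counter near the printer, origin at the centre of its underside, z up; to be left alone

How it is judged:
On the way, in this order (a step that is already met when the one before it is completed fails the run):
1. the lid is latched fully shut (value of joint lid below 0.02 rad and value of joint rocker below 0.08 rad), for 0.2 s.
2. the power rocker is switched on, the lid still shut (value of joint rocker above 0.25 rad and value of joint lid below 0.02 rad), for 0.2 s.
3. the feed button is pressed all the way down, lid shut and power on (all of step 2 and value of joint feed above 0.0038 m), for 0.05 s.
At the end, for the whole second after the job is handed in: The lid is latched shut (angle under 0.02 rad), the rocker is on (over 0.25 rad), feed and pause buttons are up (under 1 mm), the printer stands level and still within 30 mm of where it was and every other thing within 25 mm (all of step 2 and value of joint each of feed, pause below 0.001 m and angle between printer's own z axis and vertical below 0.03 rad and linear speed of printer below 0.01 m/s and distance of each of pickle_jar, jam_jar, tin_can, syrup_bottle, roll_core, card_reader, tape_stand from where it was at the start of the episode below 0.025 m and distance of printer from where it was at the start of the episode below 0.03 m); the robot touches nothing.
It fails at once if the power is switched on or the feed button pressed while the lid is open, or the feed button pressed before the power is on ((value of joint lid above 0.05 rad and (value of joint rocker above 0.2 rad or value of joint feed above 0.003 m)) or (value of joint feed above 0.003 m and value of joint rocker below 0.15 rad)).
It fails at once if the pause button is pressed (value of joint pause above 0.0018 m).
It fails at once if the lid is lifted further open (value of joint lid above 1.15 rad).
It fails at once if the printer is shifted, tipped or lifted (distance of printer from where it was at the start of the episode above 0.03 m or angle between printer's own z axis and vertical above 0.08 rad).
It fails at once if something standing round the printer is moved, lifted or knocked over (distance of any of pickle_jar, jam_jar, tin_can, syrup_bottle, roll_core, card_reader, tape_stand from where it was at the start of the episode above 0.025 m or angle between any of pickle_jar, jam_jar, tin_can, syrup_bottle, roll_core, card_reader, tape_stand's own z axis and vertical above 0.3 rad).
It also fails if it takes over 51 s, if anything falls off the work surface, if the arm or the gripper's body presses on something with over 40 N, if the wrist force passes 120 N, or if a joint passes its speed limit or range.

## Working session

There is one attempt and no reset: what is moved stays moved. The work goes in short steps, Python scripts to look and compute and a tool call to move; the robot and the scene stay as the last step left them, time stands still between calls to the robot, and variables do not carry over. Pictures are saved under pics/ and viewed, and the job is handed in when it is done.

Besides the shell and the picture viewer there is one more tool, called as name(argument=value, ...) on one line, values as JSON. servo_tool: Moves the arm, as the interface text tells. Its arguments: {"type":"object","properties":{"targets":{"type":"array"}},"required":["targets"]}

```bash
ls; mkdir -p pics; python3 - <<'E'
from rig import *
import cv2
s=read_state(); print(s)
for n in ("side","top"):
    d=snapshot(n); cv2.imwrite(f"pics/{n}0.png",d["img"][:,:,::-1]); print(n,d["fx"],d["fy"],d["cx"],d["cy"],d["rvec"],d["tvec"])
    import numpy as np; np.savez(f"{n}0.npz",**d)
E
```

```text
pics
{'clock': 0.0, 'qpos': array([-1.37279059e+00,  2.59326601e-01,  1.53609124e+00, -1.19351589e-05,
        1.34801368e+00, -2.02779081e-01]), 'dq': array([ 0.00098795,  0.00074966,  0.00217628,  0.00088524, -0.00025617,
        0.00170136]), 'joint_efforts': array([ 4.61788513e-04, -4.37307930e+01, -2.83998513e+01,  7.20566581e-02,
        4.11664147e-02, -1.32703453e-04]), 'eef_pos': array([ 0.21449864, -0.50586842,  0.23182326]), 'ee_rot': array([-6.47580822e-04,  8.33709287e-01, -5.52202842e-01, -6.52706625e-04]), 'wrist_force': array([-0.08504431,  0.06481623,  0.62134246]), 'torque': array([-0.00792934, -0.05737643,  0.03189747]), 'grip_width': 0.09294361993794703}
side 502.0136218460194 502.0136218460194 318.7150959655176 197.4000109390927 [ 0.21133979 -2.72839804  1.40160288] [0.56384497 0.10263153 1.45430871]
top 451.4539720600353 451.4539720600353 321.09836951996516 202.86598346026605 [ 2.14285996 -2.10873325  0.22019324] [0.03031642 0.59982122 1.32819157]
```

View pics/side0.png

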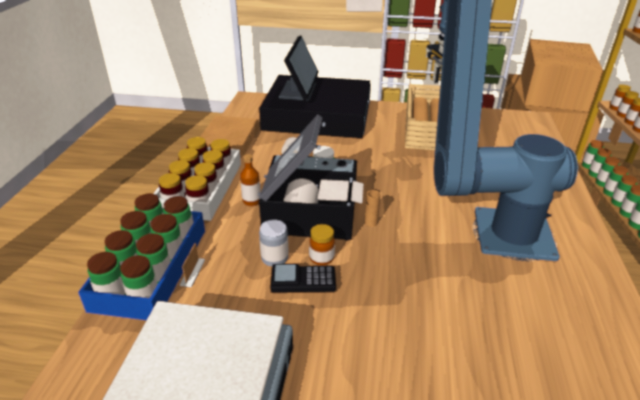

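View pics/top0.png

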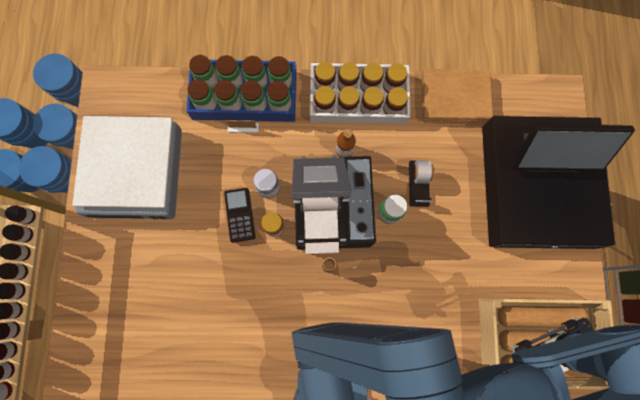

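The side view shows the printer at about (310,195) with its lid standing open. The top view shows it at cols 293–375, rows 155–250, with the control column on the right: rocker near (359,180), feed near (361,227). I'll enlarge the crops.

```bash
cat > h.py <<'E'
import numpy as np, cv2
def load(f): return dict(np.load(f))
def w(d,u,v,z=None):
    """pixel->world using range or plane z"""
    R=cv2.Rodrigues(np.array(d["rvec"],float))[0]; t=np.array(d["tvec"],float).ravel()
    ray=np.array([(u-d["cx"])/d["fx"],(v-d["cy"])/d["fy"],1.0])
    if z is None:
        r=float(d["range_z"][int(round(v)),int(round(u))]); return R.T@(ray*r-t)
    C=-R.T@t; D=R.T@ray; return C+D*(z-C[2])/D[2]
def cloud(d):
    R=cv2.Rodrigues(np.array(d["rvec"],float))[0]; t=np.array(d["tvec"],float).ravel()
    v,u=np.mgrid[0:400,0:640]; r=d["range_z"]
    P=np.stack([(u-d["cx"])/d["fx"]*r,(v-d["cy"])/d["fy"]*r,r],-1)
    W=(P-t)@R; W[r<=0]=np.nan; return W
def px(d,p):
    return cv2.projectPoints(np.array(p,float).reshape(-1,3),np.array(d["rvec"],float),np.array(d["tvec"],float),np.array([[d["fx"],0,d["cx"]],[0,d["fy"],d["cy"]],[0,0,1]],float),None)[0].reshape(-1,2)
def crop(d,f,x0,y0,x1,y1,k):
    c=d["img"][y0:y1,x0:x1,::-1]; c=cv2.resize(c,None,fx=k,fy=k,interpolation=cv2.INTER_CUBIC); cv2.imwrite(f,c)
E
python3 - <<'E'
from h import *
d=load("top0.npz"); crop(d,"pics/tc.png",280,140,400,260,5)
s=load("side0.npz"); crop(s,"pics/sc.png",240,100,400,250,4)
W=cloud(d)
np.set_printoptions(precision=3,suppress=True)
for u,v in [(359,180),(360,210),(361,227),(355,195),(370,215),(365,240),(320,170),(320,195),(305,175),(340,175),(265,178),(272,222),(395,205),(328,262),(345,140),(420,170),(240,215),(200,300)]:
    print(u,v,W[v,u])
E
```

```text
359 180 [ 0.652 -0.068  0.145]
360 210 [ 0.563 -0.071  0.147]
361 227 [ 0.514 -0.073  0.148]
355 195 [ 0.608 -0.057  0.139]
370 215 [ 0.551 -0.101  0.136]
365 240 [ 0.478 -0.086  0.139]
320 170 [0.662 0.046 0.209]
320 195 [0.569 0.046 0.313]
305 175 [0.641 0.087 0.233]
340 175 [ 0.64  -0.007  0.244]
265 178 [0.663 0.209 0.104]
272 222 [0.532 0.185 0.093]
395 205 [ 0.585 -0.176  0.119]
328 262 [ 0.423  0.015 -0.003]
345 140 [ 0.778 -0.028  0.13 ]
420 170 [ 0.7   -0.259  0.093]
240 215 [0.561 0.291 0.033]
200 300 [0.301 0.404 0.006]
```

View pics/tc.png

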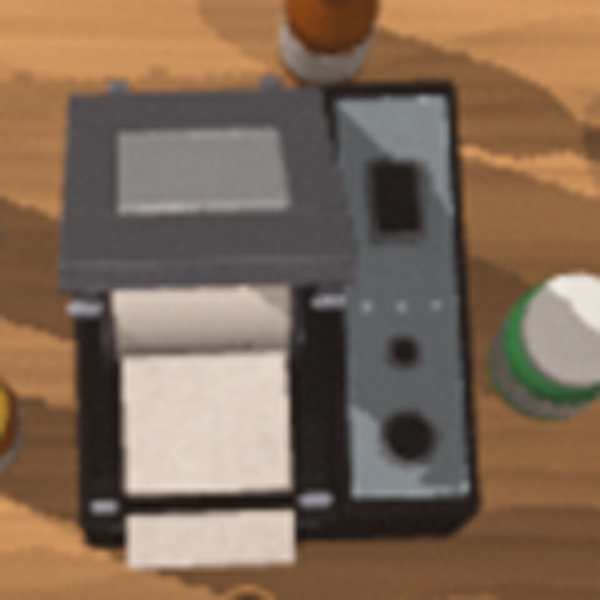

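View pics/sc.png

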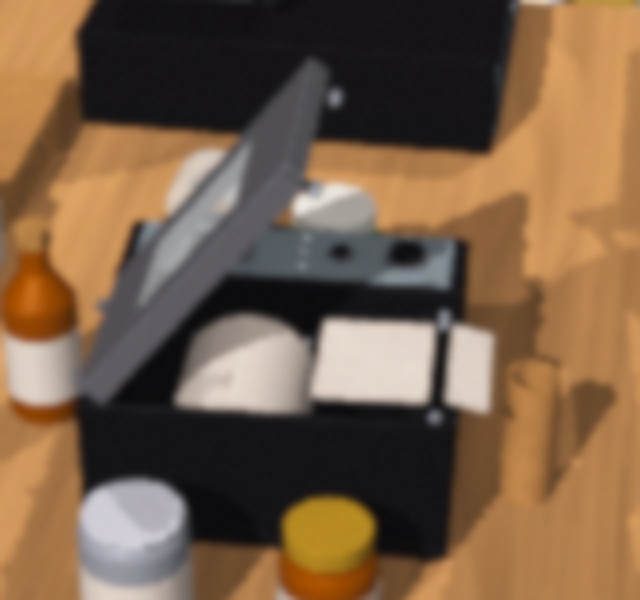

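The top crop shows feed at (361.8,227.4), pause at (360.8,210.4) and rocker at (359.2,180). In the side crop feed is at (341.7,163.2). Next I'll fit the printer pose and the lid angle.

```bash
cat >> h.py <<'E'
def tri(obs):
    A=[];b=[]
    for d,u,v in obs:
        R=cv2.Rodrigues(np.array(d["rvec"],float))[0]; t=np.array(d["tvec"],float).ravel()
        C=-R.T@t; D=R.T@np.array([(u-d["cx"])/d["fx"],(v-d["cy"])/d["fy"],1.0]); D/=np.linalg.norm(D)
        M=np.eye(3)-np.outer(D,D); A.append(M); b.append(M@C)
    return np.linalg.lstsq(np.vstack(A),np.hstack(b),rcond=None)[0]
E
python3 - <<'E'
from h import *
np.set_printoptions(precision=4,suppress=True)
d=load("top0.npz"); s=load("side0.npz")
o=-0.4
F=w(d,361.8+o,227.4+o,.147);P=w(d,360.8+o,210.4+o,.144);K=w(d,359.2+o,180+o,.146)
print(F,P,K, "yaw",np.degrees(np.arctan2((K-F)[1],(K-F)[0])),np.linalg.norm(K-F),np.linalg.norm(P-F))
print("tri feed",tri([(d,361.4,227),(s,341.4,162.9)]),"pause",tri([(d,360.4,210),(s,324.9,162.4)]))
# deck corners
for c in [(336,98),(450,95),(470,492),(352,497)]: print(w(d,280+c[0]/5+o,140+c[1]/5+o,.138))
W=cloud(d)
# lid plane
Q=W[160:190,296:345].reshape(-1,3); Q=Q[np.isfinite(Q).all(1)]; Q=Q[(Q[:,2]>.15)]
for i in range(5):
    c=np.median(Q,0) if i==0 else Q.mean(0); n=np.linalg.svd(Q-Q.mean(0))[2][2]; r=(Q-Q.mean(0))@n; Q=Q[abs(r)<max(.004,2*r.std())]
print(len(Q),n,r.std(),Q.mean(0),"angle from vertical deg",np.degrees(np.arccos(abs(n[2]))),np.arccos(abs(n[2])))
for c in [(70,97),(325,92),(355,255),(62,265)]: print("lid corner",W[int(140+c[1]/5),int(280+c[0]/5)])
E
```

```text
[ 0.5139 -0.0746  0.147 ] [ 0.5635 -0.0722  0.144 ] [ 0.6528 -0.0675  0.146 ] yaw 2.9297930215346613 0.13904155785646632 0.04974997817271504
tri feed [ 0.5144 -0.0751  0.1417] pause [ 0.5638 -0.0725  0.1403]
[ 0.716  -0.0329  0.138 ]
[ 0.7192 -0.1003  0.138 ]
[ 0.4841 -0.1103  0.138 ]
[ 0.4802 -0.0429  0.138 ]
1447 [-0.7899 -0.0396 -0.6119] 0.0013052998941138554 [0.6436 0.0459 0.2337] angle from vertical deg 52.27285553982016 0.9123334385892197
lid corner [0.714  0.1226 0.1371]
lid corner [ 0.7207 -0.0279  0.1342]
lid corner [ 0.5797 -0.0312  0.3188]
lid corner [0.5729 0.1161 0.3145]
```

```bash
cat >> h.py <<'E'
from scipy.spatial.transform import Rotation as Ro
YAW=0.051; O=np.array([.5945,.0046,0])
RP=np.array([[np.cos(YAW),-np.sin(YAW),0],[np.sin(YAW),np.cos(YAW),0],[0,0,1]])
def P2W(p): return O+RP@(np.array(p,float)/1000)
def delta(s,p):
    """tool-frame mm shift to printer-frame TCP target p(mm), turn deg"""
    q=s["ee_rot"]; R=Ro.from_quat([q[1],q[2],q[3],q[0]]).as_matrix()
    dl=R.T@(P2W(p)-s["eef_pos"])*1000
    a=np.degrees(np.arctan2(R[1,0],R[0,0])); turn=a-(np.degrees(YAW)-90)
    return np.round(dl,1),round(turn,1)
def inP(s): return np.round(RP.T@(s["eef_pos"]-O)*1000,1)
def lidtcp(th,s=198): return np.array([112-s*np.cos(th)+16*np.sin(th)+7.5,40,128+s*np.sin(th)+16*np.cos(th)+14])
E
python3 - <<'E'
from rig import *
from h import *
s=read_state(); print(inP(s),delta(s,[60,40,370]),P2W([60,40,370]))
for th in np.arange(1.0,-.01,-.1): print(round(th,2),lidtcp(th).round(1))
print(lidtcp(.912))
E
```

```text
[-405.5 -490.5  231.9] (array([-339. , -619.2, -137.3]), np.float64(20.0)) [0.65238287 0.04760666 0.37      ]
1.0 [ 26.   40.  317.3]
0.9 [  9.  40. 307.]
0.8 [ -7.   40.  295.2]
0.7 [-21.6  40.  281.8]
0.6 [-34.9  40.  267. ]
0.5 [-46.6  40.  251. ]
0.4 [-56.6  40.  233.8]
0.3 [-64.9  40.  215.8]
0.2 [-71.4  40.  197. ]
0.1 [-75.9  40.  177.7]
0.0 [-78.5  40.  158. ]
[ 10.94290234  40.         308.35911922]
```

servo_tool(targets=[[[-1,0,0,-35,5],[-1,0,0,-70,10],[-1,0,0,-105,15],[-1,0,0,-140,20],[-1,0,0,-150,20]]])

```text
clock: 0.52
eef_pos: [0.2149, -0.5076, 0.3883]
ee_rot: [0.002, 0.724, -0.69, 0.003]
wrist_force: [-0.2, -0.6, 1.3]
grip_width: 0.0642
```

servo_tool(targets=[[[-1,-30,-26,0,0],[-1,-60,-52,0,0],[-1,-90,-78,0,0],[-1,-120,-104,0,0],[-1,-150,-130,0,0]]])

```text
clock: 0.93
eef_pos: [0.3372, -0.3482, 0.3817]
ee_rot: [-0.0, 0.725, -0.688, -0.001]
wrist_force: [0.5, -0.6, -0.2]
grip_width: 0.0312
```

servo_tool(targets=[[[-1,-30,-26,0,0],[-1,-60,-52,0,0],[-1,-90,-78,0,0],[-1,-120,-104,0,0],[-1,-150,-130,0,0]]])

```text
clock: 1.35
eef_pos: [0.4593, -0.1914, 0.3818]
ee_rot: [0.0, 0.726, -0.688, -0.001]
wrist_force: [0.8, -0.9, -0.5]
grip_width: 0.0011
```

```bash
python3 - <<'E'
from rig import *
from h import *
s=read_state(); print(inP(s),delta(s,[60,40,370]),s["clock"],s["qpos"],s["grip_width"])
E
```

```text
[-145.  -188.9  381.8] (array([-228.5, -205.4,   11.8]), np.float64(0.1)) 1.35 [-6.19319776e-01  1.04645155e-01  1.36872904e+00 -5.79988901e-05
  1.66944953e+00  8.98679905e-01] 0.0010770908683882157
```

servo_tool(targets=[[[-1,-30,-26,0,0],[-1,-60,-52,0,0],[-1,-90,-78,0,0],[-1,-120,-104,0,0],[-1,-150,-130,0,0]]])

```text
clock: 1.77
eef_pos: [0.5815, -0.0348, 0.3816]
ee_rot: [0.0, 0.726, -0.688, -0.001]
wrist_force: [0.5, -1.4, 0.1]
grip_width: 0.0003
```

servo_tool(targets=[[[-1,-30,-30,0,0],[-1,-60,-55,0,0],[-1,-70,-65,0,0],[-1,-70,-65,0,0],[-1,-70,-65,0,0]]])

```text
clock: 2.18
eef_pos: [0.6421, 0.0371, 0.3809]
ee_rot: [0.001, 0.726, -0.688, -0.001]
wrist_force: [1.0, -0.3, -0.8]
grip_width: 0.0006
```

```bash
python3 - <<'E'
from rig import *
from h import *
s=read_state(); print(inP(s),delta(s,[60,40,370]),delta(s,[35,40,330]),s["clock"],s["wrist_force"],s["grip_width"])
d=snapshot("side");crop(d,"pics/s1.png",200,20,420,250,3)
d=snapshot("wrist");cv2.imwrite("pics/w1.png",d["img"][:,:,::-1]); np.savez("w1.npz",**d)
E
```

```text
[ 49.2  30.  380.9] (array([ -9.9, -10.9,  10.8]), np.float64(0.2)) (array([-10. ,  14. ,  50.9]), np.float64(0.2)) 2.1833 [ 1.0274777  -0.25644959 -0.83125577] 0.0006027975198048262
```

View pics/s1.png

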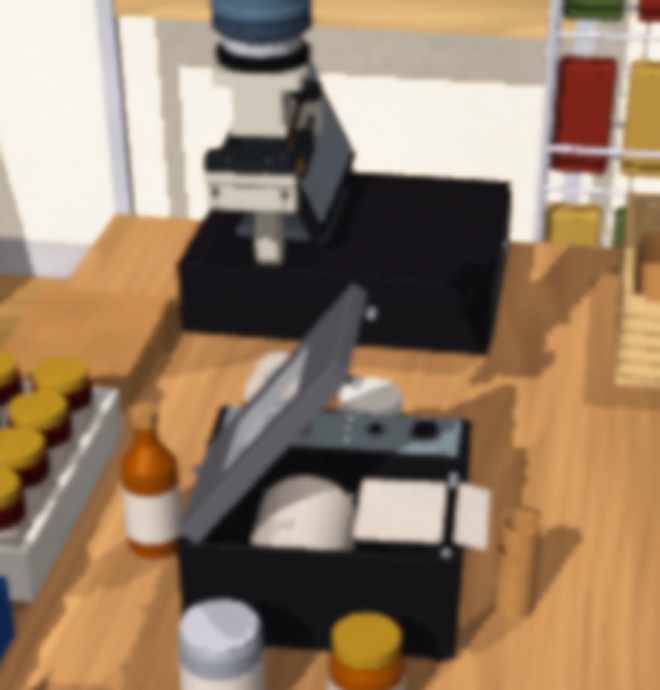

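View pics/w1.png

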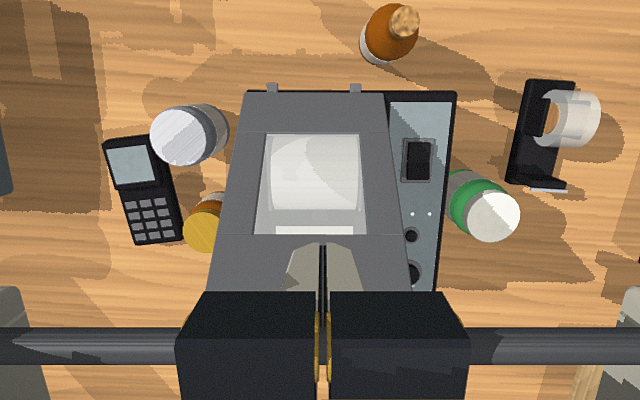

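The side view shows the finger above and behind the lid plane with a clear gap. The wrist view shows the rocker at (417,160) and pause at (411,235), so I'll check the pose against those.

```bash
python3 - <<'E'
from h import *
d=load("w1.npz"); np.set_printoptions(precision=4,suppress=True)
print("pred rocker,pause,feed px",px(d,[P2W([55,-75,146]),P2W([-35,-75,144]),P2W([-85,-75,147])]))
for c in [(417,160,.146),(411,235,.144)]: print(RP.T@(w(d,*c)-O))
W=cloud(d); Q=np.vstack([W[105:125,260:370].reshape(-1,3),W[150:290,225:255].reshape(-1,3),W[150:230,375:385].reshape(-1,3)])
Q=Q[np.isfinite(Q).all(1)]
for i in range(5):
    c=Q.mean(0); n=np.linalg.svd(Q-c)[2][2]; r=(Q-c)@n; Q=Q[abs(r)<max(.003,2*r.std())]
n*=np.sign(n[2]);m=RP.T@n;print(len(Q),n,r.std(),"theta",np.arctan2(m[0],m[2]))
h=P2W([112,40,128]); print("hinge-skin dist (16mm)",(c-h)@n*1000)
E
```

```text
pred rocker,pause,feed px [[417.8427 161.8295]
 [411.2048 237.198 ]
 [408.6708 276.4748]]
[ 0.057  -0.0739  0.146 ]
[-0.0322 -0.0746  0.144 ]
7011 [0.788  0.0385 0.6144] 0.0005795368454281006 theta 0.9091344316671345
hinge-skin dist (16mm) 15.619041904533898
```

Pose confirmed to about 2 mm and lid angle to 0.91 rad. Now I'll approach and follow the arc.

servo_tool(targets=[[[-1,-5,7,20,0],[-1,-10,14,40,0],[-1,-10,14,46,0],[-1,-10,14,46,0],[-1,-10,14,46,0]]])

```text
clock: 2.7
eef_pos: [0.6276, 0.0445, 0.3375]
ee_rot: [-0.0, 0.725, -0.689, 0.0]
wrist_force: [-0.1, -0.3, 0.1]
grip_width: 0.0005
```

```bash
python3 - <<'E'
from rig import *
from h import *
s=read_state(); print(inP(s),s["wrist_force"],s["clock"])
for th in (.9,.8,.7,.6,.5,.4,.3,.2,.1): print(th,delta(s,lidtcp(th)))
E
```

```text
[ 35.1  38.2 337.5] [-0.06535778 -0.31924717  0.09226151] 2.7
0.9 (array([-1.8, 26.2, 30.5]), np.float64(-0.0))
0.8 (array([-1.8, 42.1, 42.3]), np.float64(-0.0))
0.7 (array([-1.8, 56.8, 55.7]), np.float64(-0.0))
0.6 (array([-1.8, 70. , 70.5]), np.float64(-0.0))
0.5 (array([-1.8, 81.7, 86.5]), np.float64(-0.0))
0.4 (array([ -1.8,  91.8, 103.6]), np.float64(-0.0))
0.3 (array([ -1.8, 100.1, 121.7]), np.float64(-0.0))
0.2 (array([ -1.8, 106.6, 140.4]), np.float64(-0.0))
0.1 (array([ -1.8, 111.1, 159.8]), np.float64(-0.0))
```

servo_tool(targets=[[[-1,-2,13,15,0],[-1,-2,24,28,0],[-1,-2,30,33,0],[-1,-2,36,38,0],[-1,-2,42,42,0]]])

```text
clock: 3.12
eef_pos: [0.5865, 0.0448, 0.2962]
ee_rot: [-0.001, 0.725, -0.689, 0.001]
wrist_force: [1.1, 0.1, 0.5]
grip_width: 0.0004
```

servo_tool(targets=[[[-1,0,7,6,0],[-1,0,15,13,0],[-1,0,22,21,0],[-1,0,28,28,0],[-1,0,34,36,0]]])

```text
clock: 3.53
eef_pos: [0.5526, 0.0431, 0.2602]
ee_rot: [-0.001, 0.725, -0.689, 0.002]
wrist_force: [1.4, -0.3, 1.6]
grip_width: 0.0004
```

```bash
python3 - <<'E'
from rig import *
from h import *
s=read_state(); print(inP(s),s["wrist_force"],s["clock"])
for th in (.5,.4,.3,.2,.1,0): print(th,delta(s,lidtcp(th)))
d=snapshot("side");crop(d,"pics/s2.png",200,20,420,250,3)
E
```

```text
[-39.9  40.6 260.2] [ 1.37856718 -0.26447458  1.63298166] 3.5333
0.5 (array([0.6, 6.7, 9.3]), np.float64(0.0))
0.4 (array([ 0.6, 16.8, 26.3]), np.float64(0.0))
0.3 (array([ 0.6, 25.2, 44.4]), np.float64(0.0))
0.2 (array([ 0.5, 31.7, 63.1]), np.float64(0.0))
0.1 (array([ 0.5, 36.3, 82.4]), np.float64(0.0))
0 (array([  0.5,  39. , 102.1]), np.float64(0.0))
```

View pics/s2.png

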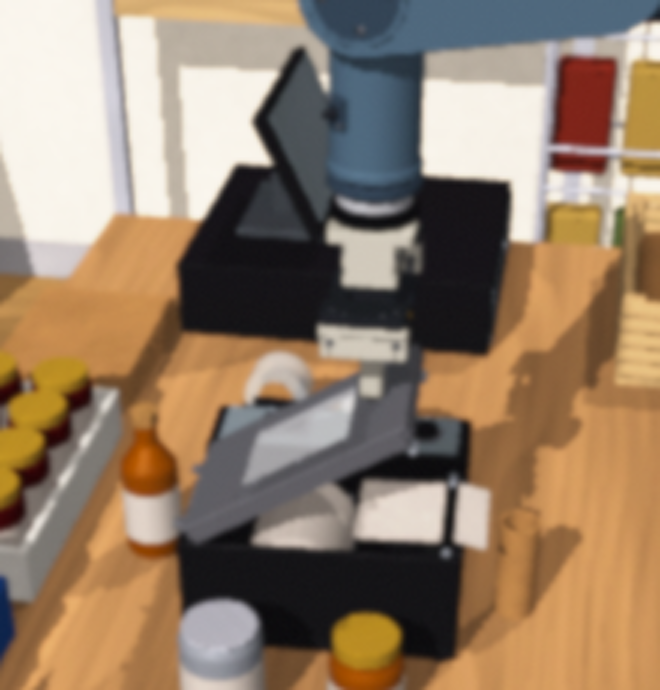

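The lid is closing under the finger. Continue down the arc.

servo_tool(targets=[[[-1,0,5,6,0],[-1,0,10,15,0],[-1,0,15,23,0],[-1,0,19,32,0],[-1,0,24,41,0]]])

```text
clock: 4.0
eef_pos: [0.5282, 0.0422, 0.2176]
ee_rot: [-0.001, 0.725, -0.689, 0.001]
wrist_force: [0.9, 0.1, 1.8]
grip_width: 0.0007
```

servo_tool(targets=[[[-1,0,3,9,0],[-1,0,6,18,0],[-1,0,9,26,0],[-1,0,11,34,0],[-1,0,12,40,0]]])

```text
clock: 4.42
eef_pos: [0.5155, 0.0419, 0.1768]
ee_rot: [0.0, 0.725, -0.689, -0.0]
wrist_force: [1.3, 0.1, 3.0]
grip_width: 0.001
```

```bash
python3 - <<'E'
from rig import *
from h import *
s=read_state(); print(inP(s),s["wrist_force"],s["clock"])
for th in (.1,.05,0): print(th,delta(s,lidtcp(th)))
E
```

```text
[-77.   41.2 176.8] [1.33942654 0.0551223  2.98619939] 4.4167
0.1 (array([ 1.2, -1.1, -0.9]), np.float64(0.0))
0.05 (array([1.2, 0.4, 8.9]), np.float64(0.0))
0 (array([ 1.2,  1.5, 18.8]), np.float64(0.0))
```

servo_tool(targets=[[[-1,1,0,3,0],[-1,1,1,6,0],[-1,1,1,9,0],[-1,1,1,11,0],[-1,1,1,13,0]]])

```text
clock: 4.83
eef_pos: [0.5141, 0.0411, 0.1654]
ee_rot: [0.0, 0.725, -0.689, -0.0]
wrist_force: [-6.3, 2.3, 17.2]
grip_width: 0.0009
```

servo_tool(targets=[[[-1,0,0,1,0],[-1,0,0,2,0],[-1,0,0,3,0],[-1,0,0,4,0],[-1,0,0,5,0]]])

```text
clock: 5.25
eef_pos: [0.5138, 0.041, 0.1599]
ee_rot: [0.001, 0.725, -0.688, -0.001]
wrist_force: [-2.4, 1.5, 3.7]
grip_width: 0.0004
```

servo_tool(targets=[[[-1,0,0,1,0],[-1,0,0,2,0],[-1,0,0,3,0],[-1,0,0,3,0],[-1,0,0,3,0]]])

```text
clock: 5.67
eef_pos: [0.5144, 0.0408, 0.1579]
ee_rot: [0.0, 0.725, -0.688, 0.0]
wrist_force: [-6.6, 0.5, 13.3]
grip_width: 0.0005
```

```bash
python3 - <<'E'
from rig import *
from h import *
s=read_state(); print(inP(s),s["wrist_force"],s["clock"])
E
```

```text
[-78.1  40.2 157.9] [-6.56181758  0.45350199 13.27114013] 5.6667
```

servo_tool(targets=[[[-1,0,0,1,0],[-1,0,0,2,0],[-1,0,0,2,0],[-1,0,0,-10,0],[-1,0,0,-30,0]]])

```text
clock: 6.08
eef_pos: [0.5136, 0.0408, 0.1854]
ee_rot: [0.001, 0.725, -0.689, -0.001]
wrist_force: [-0.5, -1.5, 0.2]
grip_width: 0.0001
```

servo_tool(targets=[[[-1,0,0,-20,0],[-1,0,0,-30,0],[-1,20,0,-30,0],[-1,50,0,-30,0],[-1,80,0,-30,0]]])

```text
clock: 6.5
eef_pos: [0.519, -0.0394, 0.2165]
ee_rot: [-0.0, 0.726, -0.688, 0.0]
wrist_force: [-0.1, 0.6, 0.2]
grip_width: 0.0007
```

```bash
python3 - <<'E'
from rig import *
from h import *
np.set_printoptions(precision=4,suppress=True)
s=read_state(); print(inP(s),s["wrist_force"],s["clock"])
d=snapshot("side");crop(d,"pics/s3.png",240,100,400,250,4);np.savez("s3.npz",**d)
d=snapshot("wrist");cv2.imwrite("pics/w3.png",d["img"][:,:,::-1]); np.savez("w3.npz",**d)
E
```

```text
[-77.7 -40.1 216.5] [-0.086   0.6255  0.1562] 6.5
```

View pics/s3.png

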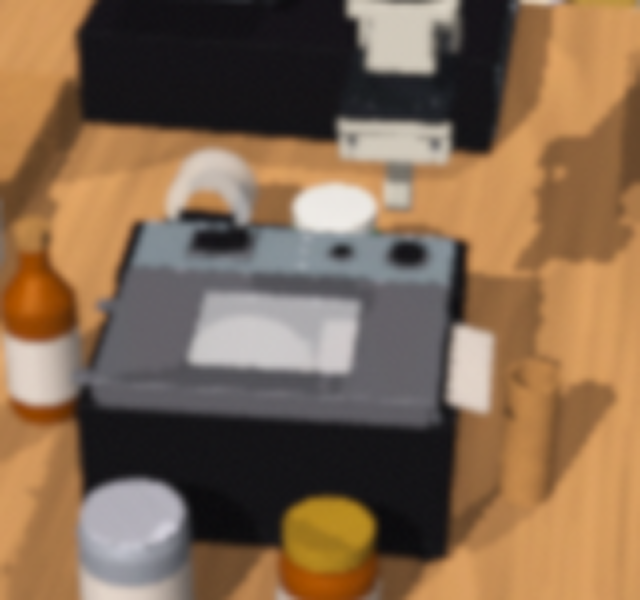

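View pics/w3.png

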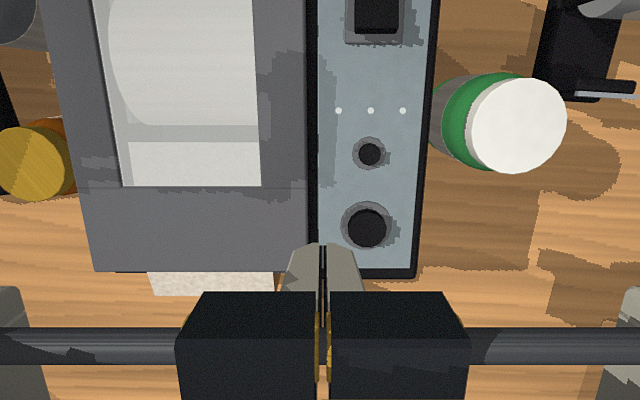

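Both views show the lid down flat. In the wrist view feed is at (367,227), pause at (369,154) and the rocker near (376,15). Next I'll check that the lid is level and whether the printer drifted.

```bash
python3 - <<'E'
from h import *
d=load("w3.npz"); np.set_printoptions(precision=4,suppress=True)
print("pred px r,p,f",px(d,[P2W([55,-75,147]),P2W([-35,-75,144]),P2W([-85,-75,147])]))
for c in [(369,154,.144),(367,227,.147)]: print(RP.T@(w(d,*c)-O)*1000)
W=cloud(d)
def fit(Q):
    Q=Q[np.isfinite(Q).all(1)]
    for i in range(5):
        c=Q.mean(0); n=np.linalg.svd(Q-c)[2][2]; r=(Q-c)@n; Q=Q[abs(r)<max(.002,2*r.std())]
    n*=np.sign(n[2]); m=RP.T@n; return len(Q),m,c
L=np.vstack([W[200:265,110:270].reshape(-1,3),W[20:180,270:300].reshape(-1,3)]); print("lid",fit(L))
D=np.vstack([W[50:130,330:415].reshape(-1,3),W[170:260,395:408].reshape(-1,3),W[50:250,325:340].reshape(-1,3)]); print("deck",fit(D))
s=load("side0.npz"); s3=load("s3.npz")
E
```

```text
pred px r,p,f [[375.9586  -7.3352]
 [368.9485 155.3066]
 [366.6364 231.1444]]
[-34.174  -75.0007 144.    ]
[-82.0648 -75.1329 147.    ]
lid (15108, array([ 0.0004, -0.0004,  1.    ]), array([0.5329, 0.0243, 0.1428]))
deck (10793, array([ 0.0003, -0.0013,  1.    ]), array([ 0.584 , -0.0683,  0.1367]))
```

The lid is level with the deck to 0.0004 rad and 6.1 mm above it, so it is shut. Now to the rocker's front half.

servo_tool(targets=[[[-1,15,-20,0,0],[-1,30,-55,0,0],[-1,35,-90,0,0],[-1,35,-121,5,0],[-1,35,-121,16,0]]])

```text
clock: 7.02
eef_pos: [0.6469, -0.068, 0.2]
ee_rot: [-0.002, 0.725, -0.689, 0.002]
wrist_force: [0.1, 0.3, -0.1]
grip_width: 0.0007
```

servo_tool(targets=[[[-1,0,0,5,0],[-1,0,0,10,0],[-1,0,0,10,0],[-1,0,0,10,0],[-1,0,0,10,0]]])

```text
clock: 7.43
eef_pos: [0.641, -0.0676, 0.1916]
ee_rot: [-0.0, 0.725, -0.689, 0.0]
wrist_force: [-0.6, -1.0, -0.1]
grip_width: 0.0003
```

```bash
python3 - <<'E'
from rig import *
from h import *
s=read_state(); print(inP(s),delta(s,[43,-75,161]),s["wrist_force"],s["clock"])
d=snapshot("wrist");cv2.imwrite("pics/w4.png",d["img"][:,:,::-1]); np.savez("w4.npz",**d)
print(px(d,[P2W([55,-75,141]),P2W([-35,-75,144])]))
d=snapshot("side");crop(d,"pics/s4.png",240,100,400,250,4)
E
```

```text
[ 42.8 -74.5 191.6] (array([ 0.5, -0.2, 30.6]), np.float64(0.0)) [-0.57422293 -0.95754493 -0.09604557] 7.4333
[[323.71401873 211.91118202]
 [323.47097778 342.2686276 ]]
```

View pics/w4.png

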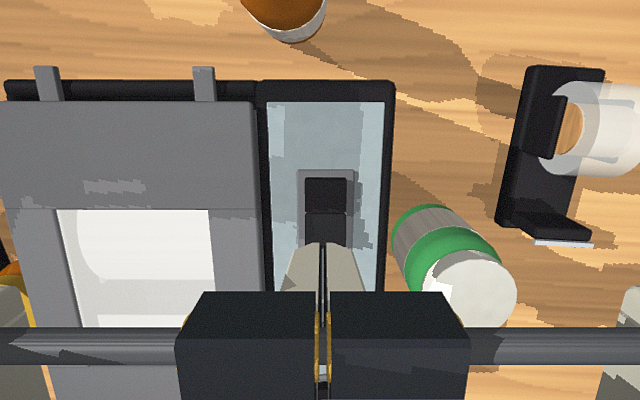

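View pics/s4.png

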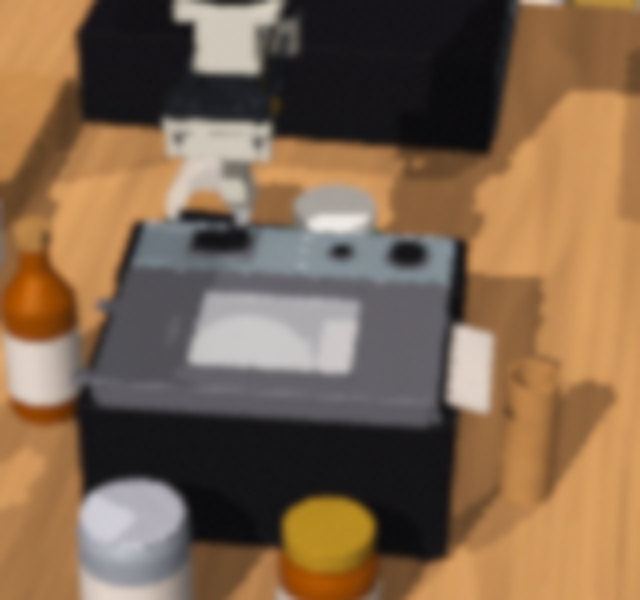

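The wrist view has the rocker seam at (326,212) against a predicted (324,212), so the position is good. Pressing.

servo_tool(targets=[[[-1,1,0,8,0],[-1,1,0,16,0],[-1,1,0,20,0],[-1,1,0,22,0],[-1,1,0,22,0]]])

```text
clock: 7.95
eef_pos: [0.641, -0.0686, 0.1675]
ee_rot: [0.0, 0.725, -0.689, -0.001]
wrist_force: [-0.6, -0.3, 0.3]
grip_width: 0.0003
```

servo_tool(targets=[[[-1,0,0,2,0],[-1,0,0,4,0],[-1,0,0,5,0],[-1,0,0,6,0],[-1,0,0,7,0]]])

```text
clock: 8.37
eef_pos: [0.6417, -0.0688, 0.1621]
ee_rot: [-0.0, 0.725, -0.689, 0.0]
wrist_force: [-0.5, -0.6, 0.7]
grip_width: 0.0006
```

servo_tool(targets=[[[-1,0,0,1,0],[-1,0,0,2,0],[-1,0,0,2.5,0],[-1,0,0,2.5,0],[-1,0,0,2.5,0]]])

```text
clock: 8.78
eef_pos: [0.6419, -0.0688, 0.1611]
ee_rot: [-0.0, 0.725, -0.689, 0.001]
wrist_force: [-4.3, 0.5, 11.1]
grip_width: 0.0002
```

servo_tool(targets=[[[-1,0,0,-15,0],[-1,0,0,-35,0],[-1,0,30,-35,0],[-1,0,65,-35,0],[-1,0,85,-35,0]]])

```text
clock: 9.2
eef_pos: [0.5544, -0.0729, 0.1939]
ee_rot: [0.0, 0.725, -0.688, -0.0]
wrist_force: [-0.1, -0.3, 0.3]
grip_width: 0.0002
```

```bash
python3 - <<'E'
from rig import *
from h import *
s=read_state(); print(inP(s),delta(s,[-83,-75,185]),s["wrist_force"],s["clock"])
d=snapshot("wrist");cv2.imwrite("pics/w5.png",d["img"][:,:,::-1]); np.savez("w5.npz",**d)
print(px(d,[P2W([55,-75,141]),P2W([-35,-75,144])]))
d=snapshot("side");crop(d,"pics/s5.png",270,140,360,180,8)
E
```

```text
[-44.  -75.3 193.9] (array([-0.4, 39. ,  9. ]), np.float64(0.1)) [-0.11678762 -0.28400602  0.28234373] 9.2
[[322.57610382  55.25201634]
 [322.3696107  217.24904146]]
```

View pics/w5.png

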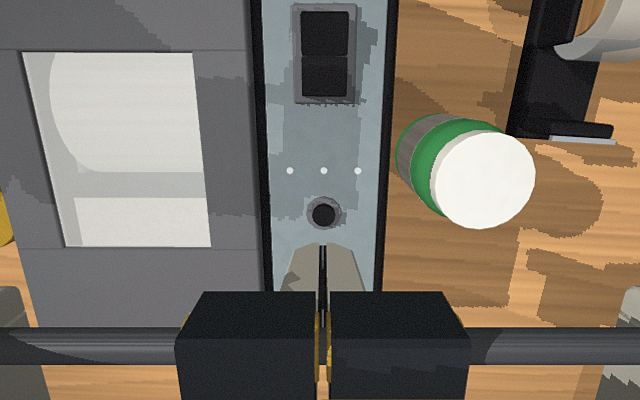

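View pics/s5.png

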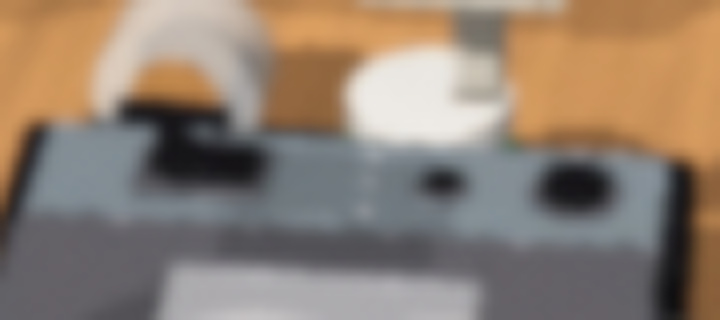

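The wrist view now shows the rocker at (324,53) with a visible step, and pause at (324,214). I'll check the rocker halves by depth.

```bash
python3 - <<'E'
from h import *
d=load("w5.npz"); np.set_printoptions(precision=1,suppress=True)
W=cloud(d)
for v in range(12,98,8):
    p=np.nanmedian(W[v-1:v+2,308:342].reshape(-1,3),0); print(v,RP.T@(p-O)*1000)
print(RP.T@(w(d,324,214.5,.144)-O)*1000)
L=np.nanmedian(W[260:285,130:240].reshape(-1,3),0);D=np.nanmedian(W[120:160,280:360].reshape(-1,3),0);print(L[2]*1000,D[2]*1000)
E
```

```text
12 [ 73.9 -75.9 150.2]
20 [ 70.2 -75.9 150.7]
28 [ 66.8 -76.2 149.4]
36 [ 63.4 -76.2 148.5]
44 [ 59.7 -76.  147.2]
52 [ 56.1 -76.  146.2]
60 [ 52.3 -76.2 145.7]
68 [ 48.4 -76.  145.8]
76 [ 44.5 -76.  145.6]
84 [ 40.5 -76.  145.7]
92 [ 36.4 -76.  145.6]
[-33.3 -76.  144. ]
142.81715492467723 136.73156984951376
```

The front half is level and the rear has risen, so the rocker is on. Lid is still shut. Now the feed button.

servo_tool(targets=[[[-1,0.5,20,0,0],[-1,0.5,41,0,0],[-1,0.5,41,10,0],[-1,0.5,41,22,0],[-1,0.5,41,27,0]]])

```text
clock: 9.72
eef_pos: [0.5163, -0.0757, 0.1658]
ee_rot: [-0.0, 0.725, -0.689, -0.0]
wrist_force: [-0.5, 0.2, -0.2]
grip_width: 0.0008
```

servo_tool(targets=[[[-1,0,0,1,0],[-1,0,0,1,0],[-1,0,0,1,0],[-1,0,0,1,0],[-1,0,0,1,0]]])

```text
clock: 10.13
eef_pos: [0.5163, -0.0758, 0.1665]
ee_rot: [-0.0, 0.725, -0.689, 0.0]
wrist_force: [-0.7, -0.7, -0.4]
grip_width: 0.0002
```

```bash
python3 - <<'E'
from rig import *
from h import *
s=read_state(); print(inP(s),delta(s,[-84,-76,156]),s["wrist_force"],s["clock"])
E
```

```text
[-82.2 -76.3 166.5] (array([-0.3,  1.8, 10.5]), np.float64(0.0)) [-0.68466999 -0.67787763 -0.35745303] 10.1333
```

servo_tool(targets=[[[-1,0,1,4,0],[-1,0,1,7,0],[-1,0,1,9,0],[-1,0,1,10,0],[-1,0,1,11,0]]])

```text
clock: 10.55
eef_pos: [0.5151, -0.076, 0.156]
ee_rot: [-0.0, 0.725, -0.689, 0.001]
wrist_force: [-3.1, 0.9, 14.5]
grip_width: 0.0004
```

servo_tool(targets=[[[-1,0,0,1,0],[-1,0,0,1.5,0],[-1,0,0,1.5,0],[-1,0,0,1.5,0],[-1,0,0,1.5,0]]])

```text
clock: 10.97
eef_pos: [0.5151, -0.0759, 0.156]
ee_rot: [-0.0, 0.725, -0.688, 0.001]
wrist_force: [-4.7, 1.6, 17.4]
grip_width: 0.0007
```

Bottomed out at 5 mm of travel with 17 N. Retract.

servo_tool(targets=[[[-1,0,0,-10,0],[-1,0,0,-30,0],[-1,0,0,-60,0],[-1,0,0,-90,0],[-1,0,0,-110,0]]])

```text
clock: 11.38
eef_pos: [0.5151, -0.0759, 0.2662]
ee_rot: [-0.0, 0.725, -0.689, 0.001]
wrist_force: [0.9, 0.5, -0.3]
grip_width: 0.0006
```

servo_tool(targets=[[[-1,0,30,0,0],[-1,0,60,0,0],[-1,0,80,0,0],[-1,0,80,0,0],[-1,0,80,0,0]]])

```text
clock: 11.8
eef_pos: [0.4343, -0.0799, 0.2639]
ee_rot: [-0.0, 0.725, -0.689, 0.0]
wrist_force: [0.0, 0.4, 0.5]
grip_width: 0.0006
```

```bash
python3 - <<'E'
from rig import *
from h import *
np.set_printoptions(precision=1,suppress=True)
s=read_state(); print(inP(s),s["wrist_force"],s["clock"])
d=snapshot("wrist");cv2.imwrite("pics/w6.png",d["img"][:,:,::-1])
W=cloud(d)
for n,p in dict(rockF=[43,-75,146],rockR=[70,-75,150],pause=[-35,-75,144],feed=[-85,-75,147],lid=[-86,40,144],lidr=[60,90,144],deck=[0,-60,138]).items():
    u,v=px(d,P2W(p))[0]; 
    if 2<u<637 and 2<v<397: u,v=int(round(u)),int(round(v)); q=np.nanmedian(W[v-2:v+3,u-2:u+3].reshape(-1,3),0); print(n,u,v,RP.T@(q-O)*1000)
d=snapshot("side");crop(d,"pics/s6.png",200,60,400,310,3)
a=load("side0.npz"); m=cv2.absdiff(a["img"],d["img"]).max(2); m[m<40]=0; cv2.imwrite("pics/diff.png",m)
E
```

```text
[-164.3  -76.2  263.9] [0.  0.4 0.5] 11.8
pause 321 17 [-34.8 -75.  142.9]
feed 321 93 [-84.8 -74.9 145.6]
lid 163 95 [-86.1  40.2 142.9]
```

View pics/w6.png

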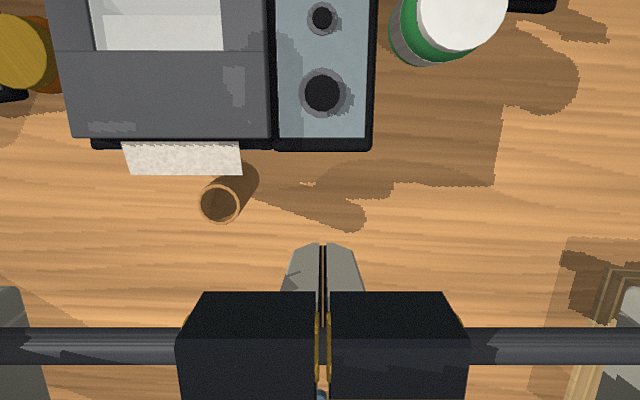

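View pics/s6.png

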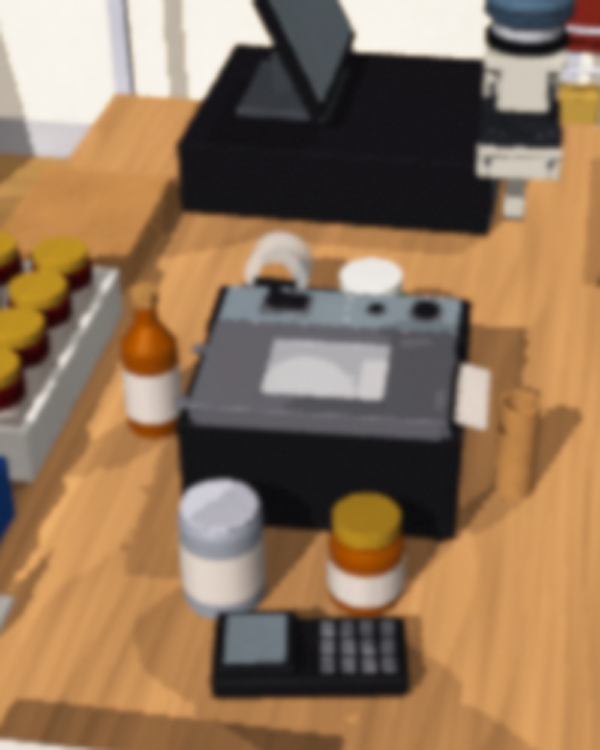

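View pics/diff.png

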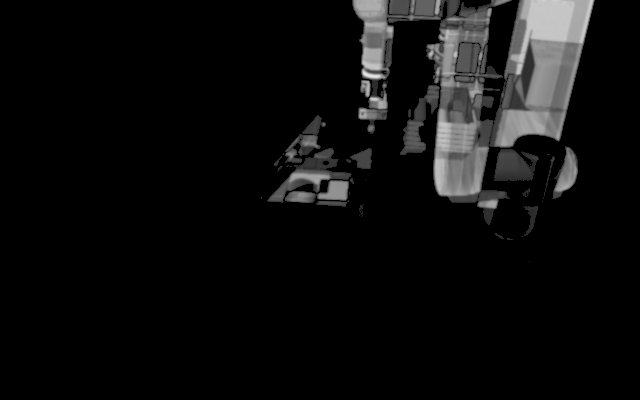

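The lid is shut, and feed (145.6 mm) and pause (142.9 mm) both read at their raised heights. The side-view difference shows only the lid, rocker and arm changed. The arm is clear, so I'm handing in.

```bash
python3 - <<'E'
from rig import *
print(job_done())
E
```

```text
the job is handed in; nothing more can be done
None
```

I closed the lid, switched the printer on and pressed the feed button, in that order, then handed the job in at about 12 s of the 51 s allowed. `job_done()` reports no verdict, so this rests on my own checks.

**What I did**
- **Lid:** I pushed it from 0.91 rad down along its arc with the closed fingers. The force peaked at about 17 N at the catches, dropped to about 4 N, then rose again at the hard stop.
- **Rocker:** I pressed the front half down to a tip height of 147 mm, where it bottomed out at 11 N.
- **Feed button:** I pressed it 5 mm to its stop at about 17 N and held it there for more than 0.4 s. Then I backed the arm off well clear of the printer.

**Last checks**
- **Lid:** it measured level to 0.0004 rad after closing, and it was still at shut height at the end.
- **Rocker:** depth readings after the press showed the front half level and the rear half risen by about 5 mm. It was out of the last wrist view, so I did not re-measure it after the feed press.
- **Buttons:** feed and pause both stood at their raised heights.
- **Surroundings:** comparing the start and end side views showed changes only at the lid, rocker and arm. The printer measured within 1 mm of my initial fit.

**Disagreements:** camera heights read about 1 mm lower than the given values. One mid-run wrist view put the feed button 3 mm off in x. Both are about the stated 2 mm calibration accuracy, and the last view agreed to under 1 mm in x and y.

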